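Unlock the swivel tray and hold its index pin out

TASK

I want to turn the swivel tray on the bathroom counter by hand: slide its transport lock away from the pull knob all the way to the end stop, then grip the sprung pull knob, draw it fully up so that its pin is clear of the seat hole in the tray, and keep holding it there; finish while still holding the knob up, with the lock still at its end stop. Leave the other things on the counter and on the tray where they are.

Things in the scene. Friction and masses are not known exactly. Their poses are not given: they have to be found in the camera images.
- tray_stand: Swivel tray stand, fixed. Origin on the counter, straight below the index pin's axis; z up. Aluminium base (local x -50..40, y -50..145 mm, 10 thick); round wooden tray with seat holes (180 mm across, centre local x 78, y 0, top at 26). Aluminium bridge deck over the tray's -x edge (x -50..22, y -25..145, top at 60 mm) carrying the pull knob (x = y = 0) and, beside it towards +y, the lock slide.
- lock_slide (a joint): Transport lock travel in m along the stand's local +y, away from the pull knob: near 0 (0 to 0.010) is locked, 0.040 is the end stop. Stays where it is left; about 2 N of friction. Until it has moved at least 0.022 its fork lies over a collar on the plunger and really blocks the pull knob.
- lock_grip (a point): Middle of the top of the lock's upright steel grip, 96 mm above the counter; moves with the slide (60 mm from the knob axis at joint 0, 100 at the end stop). The grip is 16 mm wide along the stand's x, 30 mm long along its y (the slide direction) and 26 mm tall, on a 28 mm wide plate whose top is 70 mm above the counter. Site axes are the stand's.
- plunger (a joint): Index pin travel in m, straight up: 0 is seated, 0.020 is fully up against its stop; from 0.010 the pin tip is out of the 10 mm deep seat hole. A spring pushes it down: about 6 N at the bottom rising to about 10 N at the top, so it drops back when let go.
- pull_knob (a point): Round steel mushroom knob of the plunger. The point is at the middle of its underside, 80 mm above the counter when seated; it rises with the plunger. z up along the axis. Waist 22 mm across and 22 mm tall, above it a cap 30 mm across and 8 mm thick (top 30 mm above the point). It can be gripped round the waist under the cap or round the whole head.
- comb: Cedar comb 110 x 27 x 5 mm lying on the tray; its long side is its y. Leave alone.
- nail_file: Steel nail file with black handle, 150 x 14 x 5 mm, lying on the counter beside the stand, along its x. Leave alone.
- trimmer: Black beard trimmer lying on the counter, 150 x 40 x 34 mm, along its x. Leave alone.
- dispenser: Chrome push dispenser, 66 mm across, 166 mm tall, pump head closed; origin at its underside. Leave alone.
- tumbler: Glass tumbler 72 mm across, 100 mm tall; origin at its underside. Leave alone.
- cream_jar: White cream jar with a metal cap, 68 mm across, 60 mm tall; origin at its underside. Leave alone.

How it is judged:
On the way, in this order (a step that is already met when the one before it is completed fails the run):
1. the transport lock is slid to its end stop while the pin is still seated (value of joint lock_slide above 0.036 m and value of joint plunger below 0.004 m), for 0.1 s.
2. the pull knob is drawn fully up by the fingers (value of joint lock_slide above 0.036 m and value of joint plunger above 0.016 m and contact force between the fingers and plunger above 2 N), for 0.5 s.
At the end, for the whole second after the job is handed in: The lock is within 4 mm of its end stop (joint above 0.036 m), the plunger is within 4 mm of its upper stop (joint above 0.016 m), and the fingers hold the pull knob (contact force above 2 N), all through the last second (all of step 2); the arm keeps its last pose, push and grip.
It fails at once if one of the other things (comb, nail file, trimmer, dispenser, tumbler, jar) is moved by more than 30 mm (distance of any of comb, nail_file, trimmer, dispenser, tumbler, cream_jar from where it was at the start of the episode above 0.03 m).
It also fails if it takes over 42 s, if anything falls off the work surface, if the arm or the gripper's body presses on something with over 40 N, if the wrist force passes 120 N, or if a joint passes its speed limit or range.

ROBOT

A 6-joint arm with a two-finger parallel gripper is mounted at the origin on the work surface. World frame = base frame: x ahead of the robot, y to its left, z up, the work surface at z = 0. Lengths are in m, angles in rad, forces in N, time in s.
With the tool pointing down it reaches from about 0.225 to 0.875 m from the base axis. Payload 3.4 kg.
Tool frame: the origin (TCP) lies between the finger pads; the fingertips stand 25 mm ahead of it and the grasp point (between the pads) lies 6 mm ahead of it; z points along the fingers, y is the line along which they close (so a half turn about z gives the same grasp; the last joint's range is limited). The gripper opens to 85 mm and grips with 20 to 120 N. Pads are 22 mm wide; open, the fingers measure 114 mm over their backs; the gripper's body (76 mm by 85 mm) begins 54 mm behind the grasp point. The pads swing forward as they close: fully open they stand 13 mm farther back than shut.
Start: joints at [-1.244, 0.276, 1.505, -0, 1.361, -0.121], TCP at [0.249, -0.518, 0.256] pointing down, gripper open.
Joint ranges: [-2.89, 2.89], [-0.75, 2.08], [0.22, 2.7], [-1.18, 4.32], [0.11, 2.71], [-2.7, 2.7]. Speed limits (rad/s): [2.57, 2.57, 3.14, 3.14, 3.14, 3.14].

INTERFACE

Orientations are given as a unit quaternion [w, x, y, z].
In Python, from rig import manip, cams, ticket gives the robot as it stands.
- The arm moves only by the tool step_arm, never from a script. Its argument "increments" is a list of rows, each an object with "dp": the shift along the world's x, y, z each as a share of 0.2 m, from -1 to 1, a list of three; "yaw": the turn about the world's z as a share of 0.15 rad, from -1 to 1; "grip": the opening, from 0 (shut) to 1 (fully open). In form: [{"dp": [tx, ty, tz], "yaw": yaw, "grip": grip}, ...]. A call has 1 to 5 rows; each row shifts and turns the commanded pose from where the row before left it; what a row does not reach is not made up. A row lasts 1/8 s, in which the tool goes at most 62.5 mm and 10.7 degrees, less where a joint would pass 70% of its speed; a pose out of reach is approached as far as the arm can. A call with a number of a shift or a turn outside -1 to 1 is refused whole. A call with a gripper value outside its range is refused whole. The fingers move at their own pace and stop on an object; "squeeze" is the grip in N (left out, the last holds). Time passes only in rows, so rows that do not move let the fingers close. It gives the time, the measured TCP pose, the force, the opening and the grip force at its end, in the units of the state.
- manip.get_state(): the state, without advancing time (a new reading comes with each control period).
- cams.get_image(name): name is "side" or "top"; returns the picture (420x560x3 uint8, blue, green, red); there is no depth.
- cams.get_calibration(name): a dict with "fx", "fy", "cx", "cy" (pixels), "k1" (the pictures are not rectified: a ray, as slopes to the right and down, at radius r is drawn at 1 + k1 r^2 times it, then the intrinsics apply), "extrinsics" (4x4, takes a point from camera to world coordinates). Camera axes: x right, y up, looking along -z (the intrinsics and any distortion apply to the point x, -y, -z); pixel columns grow to the right and rows downward; lengths in m; the calibration is good to about 2 mm. A picture is of the moment at which its call begins. get_calibration takes no time and is no camera call.
- ticket.sign_off(): hands the job in; it is judged then, once.
The state is a dict: "clock": time; "qpos": joint angles; "qd": joint speeds; "effort": joint torques, N m; "position": TCP position; "ee_rot": TCP orientation; "contact_force": force on the tool from outside, world axes, zero at the start; "moment": the same for the moment, N m; "width": finger opening in m; "gripper_force": force on a finger pad.
Only numpy, scipy, OpenCV 4.12 (cv2) and the standard library are available. Lean on these libraries where they do the work, as an engineer would, in place of code of your own. Each camera call takes 0.05 s, during which the arm holds its last target. There are 200 camera calls.

## Working session

There is one attempt and no reset: what is moved stays moved. The work goes in short steps, Python scripts to look and compute and a tool call to move; the robot and the scene stay as the last step left them, time stands still between calls to the robot, and variables do not carry over. Pictures are saved under pics/ and viewed, at most 10 in all, crops included, and the job is handed in when it is done.

Besides the shell and the picture viewer there is one more tool, called after ">>>" as name([rows], argument=value, ...), one row to a line, values as JSON. step_arm: Moves the arm, as the interface text tells. Shift numbers are shares of 0.2 m and turn numbers shares of 0.15 rad, none past 1 either way. Its arguments: {"type":"object","properties":{"increments":{"type":"array"},"squeeze":{"type":"number"}},"required":["increments"]}

```bash
mkdir -p pics; cat > h.py <<'E'
import numpy as np, cv2
from rig import manip, cams, ticket
def ray(cam,u,v):
    c=cams.get_calibration(cam); T=np.array(c["extrinsics"])
    K=np.array([[c["fx"],0,c["cx"]],[0,c["fy"],c["cy"]],[0,0,1]],float)
    p=cv2.undistortPoints(np.array([[[u,v]]],float),K,np.array([c["k1"],0,0,0,0],float))[0,0]
    # model: distorted = r*(1+k1 r^2), same as OpenCV
    d=T[:3,:3]@np.array([p[0],-p[1],-1]); return T[:3,3],d
def onz(cam,u,v,z):
    o,d=ray(cam,u,v); return o+d*(z-o[2])/d[2]
def proj(cam,P):
    c=cams.get_calibration(cam); T=np.array(c["extrinsics"])
    q=T[:3,:3].T@(np.array(P)-T[:3,3]); a=np.array([q[0],-q[1]])/-q[2]; a=a*(1+c["k1"]*(a@a))
    return np.array([c["fx"]*a[0]+c["cx"],c["fy"]*a[1]+c["cy"]])
def two(c1,p1,c2,p2):
    o1,d1=ray(c1,*p1);o2,d2=ray(c2,*p2)
    s=np.linalg.lstsq(np.stack([d1,-d2],1),o2-o1,rcond=None)[0]
    a,b=o1+s[0]*d1,o2+s[1]*d2; return (a+b)/2,np.linalg.norm(a-b)
E
python3 - <<'E'
from h import *
for n in("top","side"):
    im=cams.get_image(n); cv2.imwrite(f"pics/{n}0.png",im)
    print(n,np.round(np.array(cams.get_calibration(n)["extrinsics"]),3).tolist(),cams.get_calibration(n)["fx"])
print(manip.get_state())
E
```

```text
top [[0.004, 0.975, -0.224, 0.318], [-1.0, 0.003, -0.002, 0.001], [-0.001, 0.224, 0.975, 1.23], [0.0, 0.0, 0.0, 1.0]] 536.5599581334043
side [[-0.996, 0.027, -0.085, 0.457], [-0.087, -0.5, 0.861, 0.994], [-0.019, 0.865, 0.501, 0.665], [0.0, 0.0, 0.0, 1.0]] 425.09925468431027
{'clock': 0.1, 'qpos': array([-1.24400920e+00,  2.76564208e-01,  1.50595126e+00, -2.78390995e-05,
        1.36068421e+00, -1.21030188e-01]), 'qd': array([-1.45686858e-04, -1.28557299e-03, -3.61518152e-03,  1.69458652e-04,
        8.27356175e-05,  7.34479397e-04]), 'effort': array([ 1.18359676e-03, -4.17699194e+01, -2.46404868e+01, -7.53507175e-05,
        5.86877373e-03, -1.20440558e-05]), 'position': array([ 0.24881797, -0.51793912,  0.25552968]), 'ee_rot': array([-7.97866886e-04,  9.75036050e-01,  2.22045163e-01, -9.60575798e-05]), 'contact_force': array([-0.21488839,  0.50620212,  0.49506593]), 'moment': array([ 0.04702808, -0.01876488,  0.02768984]), 'gripper_force': 0.0, 'width': 0.08539754866485678}
```

View pics/top0.png

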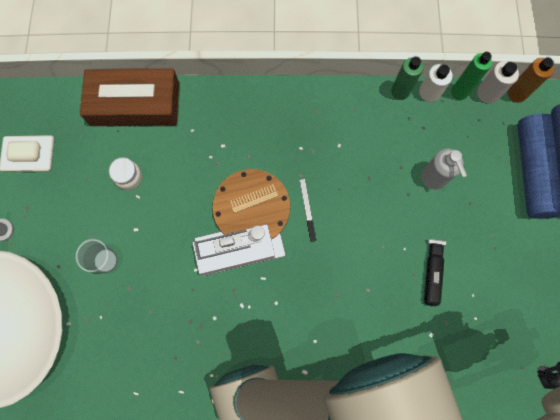

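View pics/side0.png

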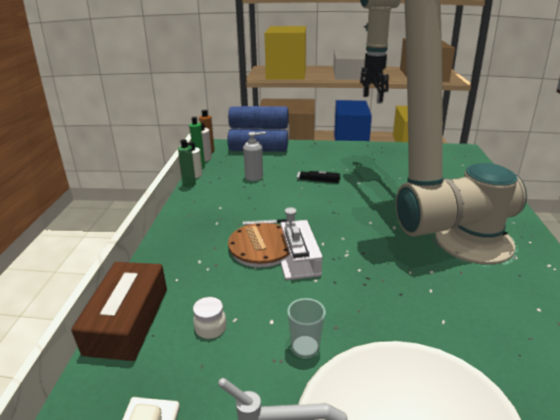

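The top view shows the stand with its knob near (257,234) and the lock grip near (227,241). In the side view the knob is near (291,215) and the grip near (295,233). I'll zoom in next.

```bash
python3 - <<'E'
import cv2,numpy as np
a=cv2.imread("pics/top0.png")[195:285,180:300];b=cv2.imread("pics/side0.png")[200:290,220:340]
z=lambda i:cv2.resize(i,None,fx=6,fy=6,interpolation=cv2.INTER_CUBIC)
cv2.imwrite("pics/zt.png",z(a));cv2.imwrite("pics/zs.png",z(b))
E
```

```text
(no output)
```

View pics/zt.png

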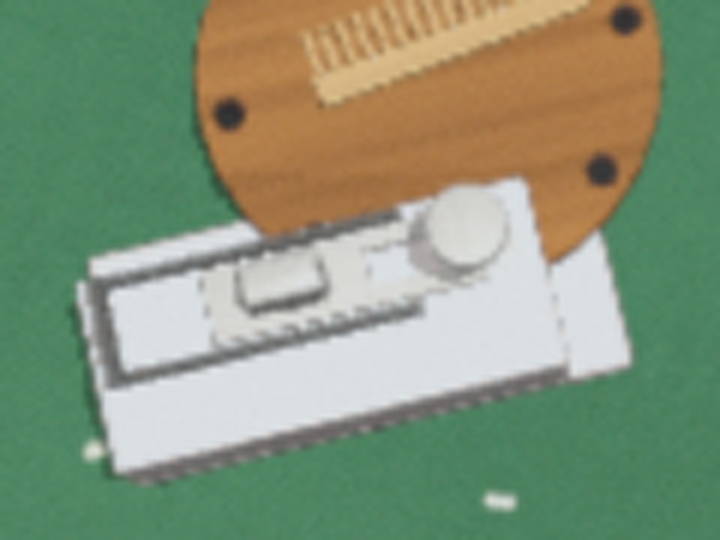

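View pics/zs.png

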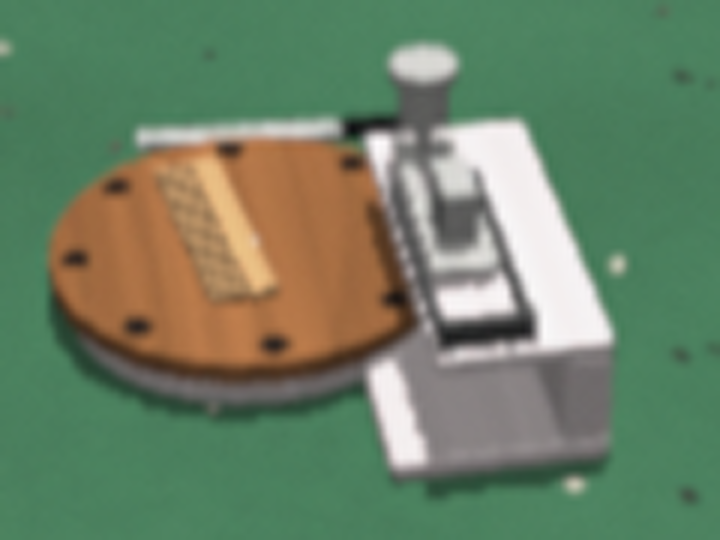

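In the top crop, the cap centre is at (467,226) and the grip top at (281,275). The deck corners are (520,178), (568,370), (115,472) and (90,260). In the side crop, the cap top is at (424,64) and the grip top at about (455,177).

```bash
python3 - <<'E'
from h import *
T=lambda u,v:(180+(u+.5)/6-.5,195+(v+.5)/6-.5); S=lambda u,v:(220+(u+.5)/6-.5,200+(v+.5)/6-.5)
k=onz("top",*T(467,226),.110);g=onz("top",*T(281,275),.096)
c=[onz("top",*T(*p),.06) for p in[(520,178),(568,370),(115,472),(90,260)]]
print("knob",k,onz("side",*S(424,64),.110),two("top",T(467,226),"side",S(424,64)))
print("grip",g,onz("side",*S(455,177),.096),two("top",T(281,275),"side",S(455,177)))
print(c)
# local: y dir
y1=c[3]-c[0];y2=c[2]-c[1];x1=c[0]-c[1];x2=c[3]-c[2]
for v in(y1,y2,x1,x2): print(np.degrees(np.arctan2(v[1],v[0])),np.linalg.norm(v))
ctr=np.mean(c,0); yaw=[np.arctan2(v[1],v[0]) for v in(y1,y2,g-k)]; 
a=np.mean(yaw[:2])-np.pi/2; R=np.array([[np.cos(a),-np.sin(a)],[np.sin(a),np.cos(a)]])
print("yaw",np.degrees(yaw),"stand",np.degrees(a),"origin from deck",ctr[:2]-R@np.array([-.014,.06]),"knob-grip",np.linalg.norm((g-k)[:2]))
E
```

```text
knob [0.50862524 0.04696846 0.11      ] [0.50906902 0.04780739 0.11      ] (array([0.5089175 , 0.04698282, 0.10947768]), np.float64(0.0004010394549266266))
grip [0.49305897 0.11359029 0.096     ] [0.49264554 0.11474823 0.096     ] (array([0.49292225, 0.1136654 , 0.09534201]), np.float64(0.0004720592354506012))
[array([0.53518466, 0.02967267, 0.06      ]), array([0.46405137, 0.0115791 , 0.06      ]), array([0.42598845, 0.17594334, 0.06      ]), array([0.503836  , 0.18782715, 0.06      ])]
101.21158203282305 0.1612314423665882
103.03853178212253 0.1687139276348181
14.27119284915963 0.07339837367585078
8.67947066436303 0.07874938634977383
yaw [101.21158203 103.03853178 103.15129059] stand 12.125056907472784 origin from deck [0.50855557 0.04553472] knob-grip 0.06841620644246911
```

>>> step_arm([
  {"dp": [0.08,0.21,0],"yaw": 0.6,"grip": 1},
  {"dp": [0.08,0.21,0],"yaw": 0.6,"grip": 1},
  {"dp": [0.08,0.21,0],"yaw": 0.6,"grip": 1},
  {"dp": [0.08,0.21,0],"yaw": 0.6,"grip": 1},
  {"dp": [0.08,0.21,0],"yaw": 0.6,"grip": 1},
], squeeze=40)

```text
clock: 0.72
position: [0.3292, -0.3068, 0.256]
ee_rot: [-0.0, 0.9, 0.435, 0.0]
contact_force: [1.0, 0.6, 0.2]
width: 0.0855
gripper_force: 0.0
```

>>> step_arm([
  {"dp": [0.08,0.21,0],"yaw": 0.6,"grip": 1},
  {"dp": [0.08,0.21,0],"yaw": 0.6,"grip": 1},
  {"dp": [0.08,0.21,0],"yaw": 0.6,"grip": 1},
  {"dp": [0.08,0.21,0],"yaw": 0.6,"grip": 1},
  {"dp": [0.08,0.21,0],"yaw": 0.6,"grip": 1},
])

```text
clock: 1.35
position: [0.4091, -0.0968, 0.2561]
ee_rot: [-0.0, 0.781, 0.625, -0.0]
contact_force: [0.5, 0.7, -0.5]
width: 0.0856
gripper_force: 0.0
```

>>> step_arm([
  {"dp": [0.08,0.21,0],"yaw": 0.6,"grip": 1},
  {"dp": [0.08,0.21,0],"yaw": 0.6,"grip": 1},
  {"dp": [0.08,0.21,0],"yaw": 0.6,"grip": 1},
  {"dp": [0.08,0.21,0],"yaw": 0.6,"grip": 1},
  {"dp": [0.08,0.21,0],"yaw": 0.6,"grip": 1},
])

```text
clock: 1.98
position: [0.4891, 0.1131, 0.256]
ee_rot: [-0.0, 0.621, 0.784, -0.0]
contact_force: [0.2, -0.5, 0.4]
width: 0.0857
gripper_force: 0.0
```

>>> step_arm([
  {"dp": [0,0,0],"yaw": 0,"grip": 1},
  {"dp": [0,0,0],"yaw": 0,"grip": 1},
])

```text
clock: 2.22
position: [0.4884, 0.1114, 0.2558]
ee_rot: [-0.0, 0.622, 0.783, -0.001]
contact_force: [-1.3, -0.5, 0.7]
width: 0.0854
gripper_force: 0.0
```

>>> step_arm([
  {"dp": [0.023,0.012,-0.2],"yaw": 0,"grip": 0.7},
  {"dp": [0,0,-0.2],"yaw": 0,"grip": 0.7},
  {"dp": [0,0,-0.2],"yaw": 0,"grip": 0.7},
  {"dp": [0,0,-0.1],"yaw": 0,"grip": 0.7},
  {"dp": [0,0,-0.05],"yaw": 0,"grip": 0.7},
])

```text
clock: 2.85
position: [0.4925, 0.1127, 0.1053]
ee_rot: [-0.001, 0.623, 0.782, -0.001]
contact_force: [-0.4, 0.1, -0.6]
width: 0.0599
gripper_force: 0.0
```

```bash
python3 - <<'E'
from h import *
print(manip.get_state()["position"],manip.get_state()["contact_force"])
a=cams.get_image("top")[195:285,180:300];b=cams.get_image("side")[180:290,230:350]
z=lambda i:cv2.resize(i[:90],(396,300),interpolation=cv2.INTER_CUBIC)
cv2.imwrite("pics/c1.png",np.hstack([z(a),z(b)]))
E
```

```text
[0.49254201 0.11269362 0.1052982 ] [-0.38413076  0.10398549 -0.6447037 ]
```

View pics/c1.png

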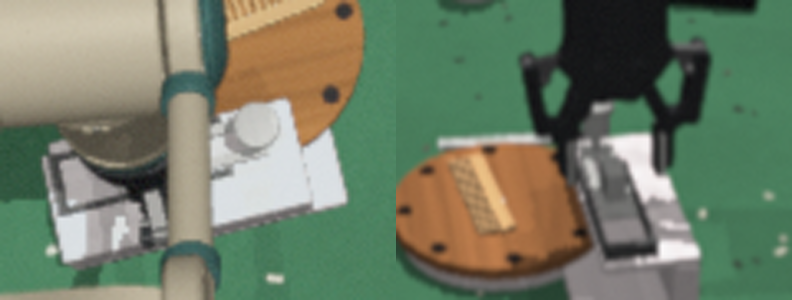

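The fingers straddle the lock grip: in the side crop the tips are near (568,165) and (663,150), with the grip at about (605,165). Now I'll lower a little and close.

>>> step_arm([
  {"dp": [0,0,-0.03],"yaw": 0,"grip": 0.3},
  {"dp": [0,0,0],"yaw": 0,"grip": 0.0},
  {"dp": [0,0,0],"yaw": 0,"grip": 0.0},
  {"dp": [0,0,0],"yaw": 0,"grip": 0.0},
  {"dp": [0,0,0],"yaw": 0,"grip": 0.0},
])

```text
clock: 3.58
position: [0.4936, 0.114, 0.1009]
ee_rot: [0.0, 0.622, 0.783, 0.0]
contact_force: [-2.4, -0.5, 5.2]
width: 0.0152
gripper_force: 42.1
```

>>> step_arm([
  {"dp": [-0.0076,0.033,0],"yaw": 0,"grip": 0},
  {"dp": [-0.0076,0.033,0],"yaw": 0,"grip": 0},
  {"dp": [-0.0076,0.033,0],"yaw": 0,"grip": 0},
  {"dp": [-0.0076,0.033,0],"yaw": 0,"grip": 0},
  {"dp": [0,0,0],"yaw": 0,"grip": 0},
])

```text
clock: 4.2
position: [0.487, 0.1407, 0.1009]
ee_rot: [-0.0, 0.622, 0.783, -0.0]
contact_force: [-3.2, -0.1, 6.6]
width: 0.0152
gripper_force: 42.2
```

>>> step_arm([
  {"dp": [-0.0076,0.033,0],"yaw": 0,"grip": 0},
  {"dp": [0,0,0],"yaw": 0,"grip": 0},
  {"dp": [0,0,0],"yaw": 0,"grip": 0},
])

```text
clock: 4.58
position: [0.4861, 0.1446, 0.1008]
ee_rot: [0.002, 0.621, 0.783, -0.002]
contact_force: [-1.8, -8.3, 5.9]
width: 0.0152
gripper_force: 41.9
```

>>> step_arm([
  {"dp": [-0.003,0.015,0],"yaw": 0,"grip": 0},
  {"dp": [0,0,0],"yaw": 0,"grip": 0},
  {"dp": [0,0,0],"yaw": 0,"grip": 0},
])

```text
clock: 4.95
position: [0.486, 0.1449, 0.1008]
ee_rot: [0.004, 0.621, 0.784, -0.004]
contact_force: [-0.1, -17.7, 5.5]
width: 0.0152
gripper_force: 41.6
```

Contact with the end stop is clear: the lock stopped after about 31.5 mm, with the force rising. Next I'll release, lift and go to the knob.

>>> step_arm([
  {"dp": [0,0,0],"yaw": 0,"grip": 0.6},
  {"dp": [0,0,0],"yaw": 0,"grip": 0.6},
  {"dp": [0,0,0],"yaw": 0,"grip": 0.6},
  {"dp": [0,0,0.15],"yaw": 0,"grip": 0.6},
  {"dp": [0,0,0.2],"yaw": 0,"grip": 0.6},
])

```text
clock: 5.58
position: [0.4845, 0.1504, 0.17]
ee_rot: [-0.001, 0.622, 0.783, -0.001]
contact_force: [0.9, 0.7, 0.5]
width: 0.0513
gripper_force: 0.0
```

>>> step_arm([
  {"dp": [0.03,-0.13,0],"yaw": 0,"grip": 0.6},
  {"dp": [0.03,-0.13,0],"yaw": 0,"grip": 0.6},
  {"dp": [0.03,-0.13,0],"yaw": 0,"grip": 0.6},
  {"dp": [0.03,-0.12,0],"yaw": 0,"grip": 0.6},
  {"dp": [0,0,0],"yaw": 0,"grip": 0.6},
])

```text
clock: 6.2
position: [0.5098, 0.0473, 0.1702]
ee_rot: [0.0, 0.623, 0.782, 0.0]
contact_force: [0.2, -0.2, -0.1]
width: 0.0507
gripper_force: 0.0
```

```bash
python3 - <<'E'
from h import *
print(manip.get_state()["position"],manip.get_state()["width"])
a=cams.get_image("top")[195:285,180:300];b=cams.get_image("side")[180:270,230:350]
z=lambda i:cv2.resize(i,(396,300),interpolation=cv2.INTER_CUBIC)
cv2.imwrite("pics/c2.png",np.hstack([z(a),z(b)]))
E
```

```text
[0.50981079 0.04729304 0.17022572] 0.05067403204816367
```

View pics/c2.png

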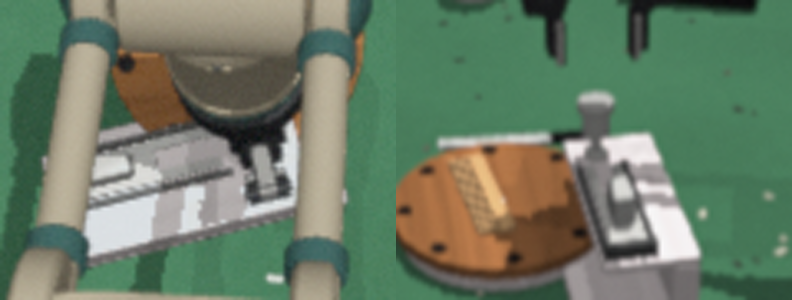

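The side crop shows the lock grip at the far end of its slot (622,190) and the fingers centred over the knob cap (596,100).

>>> step_arm([
  {"dp": [-0.004,0,-0.12],"yaw": 0,"grip": 0.6},
  {"dp": [0,0,-0.12],"yaw": 0,"grip": 0.6},
  {"dp": [0,0,-0.08],"yaw": 0,"grip": 0.6},
  {"dp": [0,0,-0.035],"yaw": 0,"grip": 0.6},
  {"dp": [0,0,0],"yaw": 0,"grip": 0.6},
])

```text
clock: 6.92
position: [0.5083, 0.0487, 0.0991]
ee_rot: [-0.0, 0.622, 0.783, -0.0]
contact_force: [-0.2, 0.7, -0.3]
width: 0.0516
gripper_force: 0.0
```

>>> step_arm([
  {"dp": [0,0,0],"yaw": 0,"grip": 0},
  {"dp": [0,0,0],"yaw": 0,"grip": 0},
  {"dp": [0,0,0],"yaw": 0,"grip": 0},
  {"dp": [0,0,0],"yaw": 0,"grip": 0},
  {"dp": [0,0,0],"yaw": 0,"grip": 0},
], squeeze=60)

```text
clock: 7.55
position: [0.5098, 0.0484, 0.1003]
ee_rot: [0.001, 0.623, 0.783, 0.001]
contact_force: [1.8, 2.7, 5.8]
width: 0.0278
gripper_force: 58.9
```

>>> step_arm([
  {"dp": [0,0,0.025],"yaw": 0,"grip": 0},
  {"dp": [0,0,0.025],"yaw": 0,"grip": 0},
  {"dp": [0,0,0.025],"yaw": 0,"grip": 0},
  {"dp": [0,0,0.015],"yaw": 0,"grip": 0},
  {"dp": [0,0,0],"yaw": 0,"grip": 0},
])

```text
clock: 8.18
position: [0.5097, 0.0484, 0.1163]
ee_rot: [0.001, 0.623, 0.782, 0.001]
contact_force: [6.0, 3.5, -9.6]
width: 0.0276
gripper_force: 59.6
```

>>> step_arm([
  {"dp": [0,0,0.01],"yaw": 0,"grip": 0},
  {"dp": [0,0,0.01],"yaw": 0,"grip": 0},
  {"dp": [0,0,0],"yaw": 0,"grip": 0},
  {"dp": [0,0,0],"yaw": 0,"grip": 0},
])

```text
clock: 8.68
position: [0.5097, 0.0484, 0.1199]
ee_rot: [0.0, 0.623, 0.782, 0.001]
contact_force: [7.1, 2.7, -11.5]
width: 0.0277
gripper_force: 59.7
```

```bash
python3 - <<'E'
from h import *
a=cams.get_image("top")[195:285,180:300];b=cams.get_image("side")[180:270,230:350]
z=lambda i:cv2.resize(i,(396,300),interpolation=cv2.INTER_CUBIC)
cv2.imwrite("pics/c3.png",np.hstack([z(a),z(b)]))
E
```

```text
(no output)
```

View pics/c3.png

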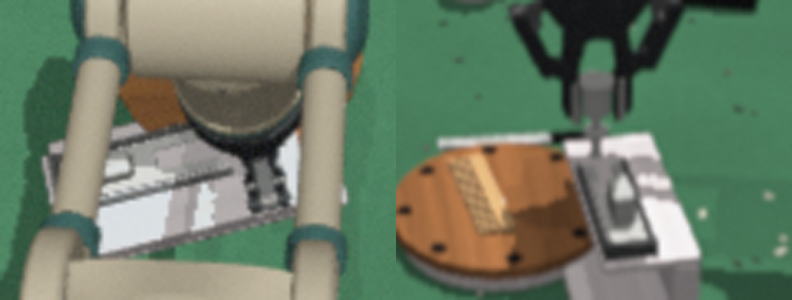

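The side crop shows the knob raised between the fingers, with its cap at about (596,80), up from 100. The lock is still at its end (622,190). One more nudge will confirm the upper stop.

>>> step_arm([
  {"dp": [0,0,0.01],"yaw": 0,"grip": 0},
  {"dp": [0,0,0],"yaw": 0,"grip": 0},
  {"dp": [0,0,0],"yaw": 0,"grip": 0},
  {"dp": [0,0,0],"yaw": 0,"grip": 0},
  {"dp": [0,0,0],"yaw": 0,"grip": 0},
])

```text
clock: 9.4
position: [0.5096, 0.0484, 0.1206]
ee_rot: [0.0, 0.623, 0.782, 0.001]
contact_force: [8.8, 2.9, -19.0]
width: 0.0273
gripper_force: 61.4
```

```bash
python3 -c "
from h import *
print(ticket.sign_off())"
```

```text
the job is handed in; nothing more can be done
None
```

I slid the lock to its end stop, drew the knob up to its upper stop, and handed the job in with the fingers still holding it there, about 9.4 s in; the force readings and pictures agree, but no verdict was returned.

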